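# Clamp a well plate home on a microscope stage

## Task

The well plate lies loose in the microscope's stage frame, short of the end stop. With one finger, push the clamp arm round (the upright thumb post at its free end is there for this) until it is fully closed, so that its sprung pad shoves the plate home against the end stop and holds it there; then take the finger away. Do not take the post between the fingers, do not touch the plate itself, and leave the dish, bottle and slide box where they are.

Things in the scene. Friction and masses are not known exactly. Their poses are not given: they have to be found in the camera images.
- microscope: compact inverted microscope, fixed: black stage 230 mm (its x) by 320 mm (its y), top 180 mm above the bench. Origin on the bench under the seated plate's middle; +y towards the end stop, clamp arm at the -y end. Plate frame on the stage: aluminium, top at 183 mm, rails and stop 4.5 mm higher. Illumination arm tipped back past the +y end (y 160 to 420 mm, 520 mm high); all clear above the stage
- end_stop (a point): middle of the face of the fixed end stop that the plate must reach, 5 mm above the stage top; axes as the microscope's
- clamp_arm (a joint): clamp arm's angle about its upright pivot, rad: 0 = fully closed on its hard stop, pointing along the microscope's -x across the plate's end; grows to 1.6 as it swings out (counter-clockwise from above), away from the plate, to point along its -y. The pivot is stiff: 3 to 6 N at the post turns it, and it stays where it is left
- clamp_pivot (a point): top of the clamp arm's pivot pin, on its axis, 28 mm above the stage top; at 58 mm, -77 mm in the microscope's x, y; axes as the microscope's
- clamp_post (a point): top centre of the thumb post, an upright steel pin 11 mm in diameter at the free end of the dark clamp arm. Post top 42 mm above the stage, arm's top face 16 mm, underside 8 mm; arm 10 mm wide. Pin axis 105.7 mm from the pivot axis: with the arm closed it lies at -105, -12 mm from the pivot in the microscope's x, y. Its axes turn with the arm and match the microscope's at angle 0
- clamp_pad: sprung rubber-tipped pad, 10 mm in diameter, on the plate side of the clamp arm 50 mm from the pivot; origin at the tip's centre, 12 mm above the stage. It meets a seated plate at about 0.1 rad and gives up to 8 mm (0.5 N per mm over a 1 N preload), pressing with about 3.5 N when the arm is fully closed
- plate: white 24-well plate with clear lid, 85.5 mm (its x) by 127.8 mm (its y), 20 mm high, 0.1 to 0.2 kg, lying loose between the frame's side rails (1.5 mm play each side), 5 to 14 mm short of the end stop. Origin at the centre of its underside, 183 mm above the bench; axes as the microscope's when seated
- plate_end (a point): middle of the plate's end face that goes against the end stop, 5 mm above its underside
- dish: small lidded petri dish, 35 mm in diameter, 12 mm high, standing on the stage beyond the end stop; origin at the centre of its underside
- oil_bottle: amber immersion-oil bottle, 30 mm in diameter, 70 mm high, on the bench off the microscope's -y end; origin at the centre of its underside
- slide_box: grey and black slide box, 86 x 39 x 31 mm, on the bench off the microscope's -y end; origin at the centre of its underside
Things that resemble listed ones, but are neither listed nor needed, are in the scene too. Of the things that look like the plate, the largest one is meant.

How it is judged:
By the outcome, as a careful person would: the job done as asked, in the order asked, and still so for the second after the job is handed in, with the robot touching nothing.
It also fails if it takes over 38 s, if anything falls off the work surface, if the arm or the gripper's body presses on something with over 40 N, if the wrist force passes 120 N, or if a joint passes its speed limit or range.

## Robot

A 6-joint arm with a two-finger parallel gripper is mounted at the origin on the work surface. World frame = base frame: x ahead of the robot, y to its left, z up, the work surface at z = 0. Lengths are in m, angles in rad, forces in N, time in s.
With the tool pointing down it reaches from about 0.3 to 0.775 m from the base axis. Payload 14.6 kg.
Tool frame: the origin (TCP) lies on the centre line of the jaws, within the pads' length; the fingertips stand 19 mm ahead of it and the grasp point (between the pads) is the TCP; z points along the fingers, y is the direction in which the jaws open and shut (so a half turn about z gives the same grasp; the last joint's range is limited). The gripper opens to 94 mm and grips with 3 to 60 N. Pads are 16 mm wide; open, the fingers measure 119 mm over their backs; the gripper's body (75 mm by 177 mm) begins 78 mm behind the grasp point.
Start: joints at [-1.318, 0.3, 1.521, -0, 1.321, -0.067], TCP at [0.173, -0.522, 0.224] pointing down, gripper open.
Joint ranges: [-3.03, 3.03], [-0.79, 2.21], [0.23, 2.52], [-1.04, 4.18], [0, 3.07], [-2.55, 2.55]. Speed limits (rad/s): [2.22, 2.22, 2.57, 3.14, 3.14, 3.14].

## Interface

Orientations are given as [roll, pitch, yaw] about the fixed x, y, z axes, in that order (R = Rz(yaw) Ry(pitch) Rx(roll)).
In Python, from station import ctrl gives the robot as it stands. The module is installed in compiled form; this text tells all that it offers.
- The arm moves only by the shell command python3 -m creep 'ROWS' [FORCE]. ROWS is a JSON object of lists of equal length, an entry for each row: "translation": the shift along the world's x, y, z in mm, a list of three; "yaw": the turn about the world's z in rad; "gripper": the closure in counts, from 0 (fully open) to 255 (shut). A call has 1 to 5 rows; each row is the pose to reach, as a shift and turn from the pose measured when the call began; what a row does not reach only later rows make up. A row lasts 1/12 s, in which the tool goes at most 41.7 mm and 7.16 degrees, less where a joint would pass 70% of its speed; a pose out of reach is approached as far as the arm can. A call with a gripper value outside its range is refused whole. The fingers move at their own pace and stop on an object; FORCE is the grip in N (left out, the last holds). Time passes only in rows, so rows that repeat a pose let the fingers close. It gives the time, the measured TCP pose, the force and the opening at its end, in the units of the state.
- ctrl.get_obs(): the state, without advancing time (a new reading comes with each control period).
- ctrl.camera(name): name is "scene" or "top"; returns a dict with "pixels" (480x640x3 uint8, red, green, blue), "depth" (480x640 float32, m along the optical axis (not along the pixel's ray), 0 where there is no reading), "fx", "fy", "cx", "cy" (pixels), "dist" ([k1, k2, p1, p2, k3] as OpenCV has them; the pictures are not rectified), "R" (3x3) and "t" (3): a world point X has camera coordinates R X + t. Camera axes: x right, y down, z forward; pixel columns grow to the right and rows downward; lengths in m; the calibration is good to about 2 mm. A picture is of the moment at which its call begins.
- ctrl.hand_in(): hands the job in, once; it reports no verdict.
The state is a dict: "time_s": time; "qpos": joint angles; "joint_vel": joint speeds; "tau": joint torques, N m; "ee_pos": TCP position; "eef_rot": TCP orientation; "force": force on the tool from outside, world axes, zero at the start; "moment": the same for the moment, N m; "grip_width": finger opening in m.
Only numpy, scipy, OpenCV 4.12 (cv2) and the standard library are available. Lean on these libraries where they do the work, as an engineer would, in place of code of your own. Each camera call takes 0.05 s, during which the arm holds its last target. There are 200 camera calls.

## Working session

There is one attempt and no reset: what is moved stays moved. The work goes in short steps, Python scripts to look and compute and a shell command to move; the robot and the scene stay as the last step left them, time stands still between calls to the robot, and variables do not carry over. Pictures are saved under pics/ and viewed, about 8 in all and at most 12, crops included, and the job is handed in when it is done.

```bash
mkdir -p pics; cat > h.py <<'E'
import numpy as np, cv2
from station import ctrl
def shot(n,save):
    c=ctrl.camera(n); np.save(f'pics/{save}.npy',c,allow_pickle=True)
    cv2.imwrite(f'pics/{save}.png',c['pixels'][:,:,::-1]); return c
def load(s): return np.load(f'pics/{s}.npy',allow_pickle=True).item()
def ray(c,u,v):
    K=np.array([[c['fx'],0,c['cx']],[0,c['fy'],c['cy']],[0,0,1]])
    p=cv2.undistortPoints(np.array([[[u,v]]],float),K,np.array(c['dist']))[0,0]
    R=np.array(c['R']);o=-R.T@np.array(c['t']); d=R.T@np.array([p[0],p[1],1]); return o,d
def onz(c,u,v,z):
    o,d=ray(c,u,v); return o+d*(z-o[2])/d[2]
def dep(c,u,v):
    o,d=ray(c,u,v); return o+d*c['depth'][int(v),int(u)]
def proj(c,X):
    K=np.array([[c['fx'],0,c['cx']],[0,c['fy'],c['cy']],[0,0,1]])
    return cv2.projectPoints(np.array(X,float).reshape(-1,1,3),cv2.Rodrigues(np.array(c['R']))[0],np.array(c['t'],float),K,np.array(c['dist']))[0][:,0]
E
python3 - <<'E'
from h import *
for n in('scene','top'):
    c=shot(n,n+'0'); print(n,(-np.array(c['R']).T@c['t']).round(3),c['fx'])
print(ctrl.get_obs())
E
```

```text
scene [ 1.005 -0.018  0.718] 477.2965888993321
top [0.426 0.004 1.15 ] 504.74925802408995
{'time_s': 0.1, 'qpos': array([-1.31759081e+00,  3.00363986e-01,  1.52152403e+00, -1.84861310e-06,
        1.32067677e+00, -6.65748318e-02]), 'joint_vel': array([ 6.47369182e-05, -1.44134275e-03, -2.04107440e-03, -1.35255514e-03,
        1.75409679e-04,  2.39096394e-05]), 'tau': array([ 1.45863974e-03, -5.32645297e+01, -3.53284049e+01,  7.09672272e-02,
        2.34700588e-02, -7.07731533e-05]), 'ee_pos': array([ 0.17285343, -0.52190774,  0.2239692 ]), 'eef_rot': array([-3.14062255e+00, -6.28854239e-05,  3.19780772e-01]), 'force': array([ 0.32196237,  0.55807917, -0.45940456]), 'moment': array([ 0.03617766, -0.04720795,  0.01867668]), 'grip_width': 0.09433080577759798}
```

View pics/top0.png

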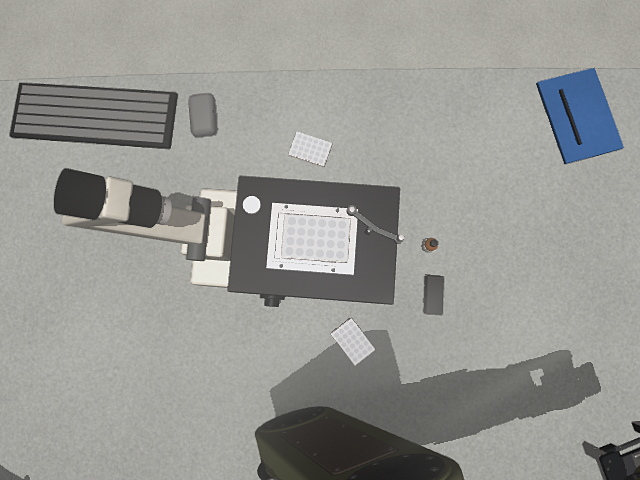

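View pics/scene0.png

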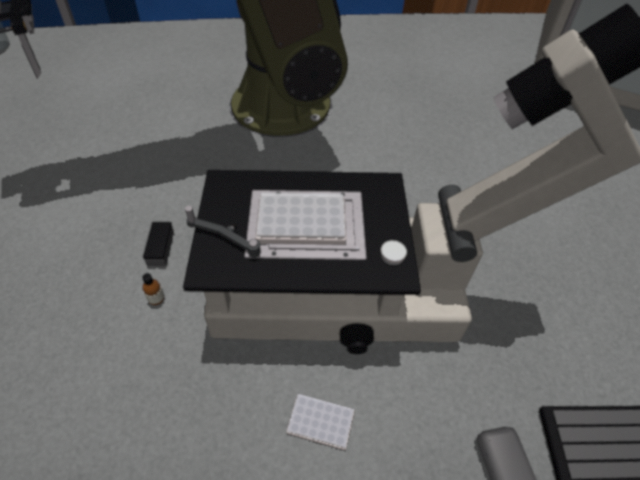

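The top view shows three plates. The one in the frame at (315,238) is the largest and sits on the stage, so it is the one meant; the ones at (310,148) and (352,341) are smaller and on the bench. The pivot is at (352,210) and the post at (401,239). The arm stands out by roughly 1 rad. I'll enlarge this area to confirm and measure it.

```bash
python3 - <<'E'
from h import *
c=load('top0'); im=c['pixels'][:,:,::-1]
cr=cv2.resize(im[170:310,220:440],None,fx=3.6,fy=3.6,interpolation=cv2.INTER_CUBIC)
s=load('scene0')['pixels'][160:300,180:420,::-1]
cv2.imwrite('pics/crop1.png',cr)
cv2.imwrite('pics/crop2.png',cv2.resize(s,None,fx=3.3,fy=3.3,interpolation=cv2.INTER_CUBIC))
# stage: dark mask at stage depth -> rect
P=[dep(c,u,v) for v in range(165,315) for u in range(222,410) if c['depth'][v,u]>0 and im[v,u].max()<90]
P=np.array(P); P=P[abs(P[:,2]-.18)<.004]
r=cv2.minAreaRect((P[:,:2]*1000).astype(np.float32)); print('stage z',np.median(P[:,2]),r,cv2.boxPoints(r))
print('pivot',onz(c,352,210,.208),'post',onz(c,401,239,.222))
E
```

```text
stage z 0.18011904909942444 ((548.9586181640625, 16.81280517578125), (320.3031005859375, 229.11892700195312), 84.86237335205078) [[ 420.5181  -132.4367 ]
 [ 648.71655 -152.95395]
 [ 677.3992   166.06232]
 [ 449.20068  186.57956]]
pivot [ 0.59867261 -0.05623361  0.208     ] post [ 0.54033774 -0.14480685  0.222     ]
```

View pics/crop1.png

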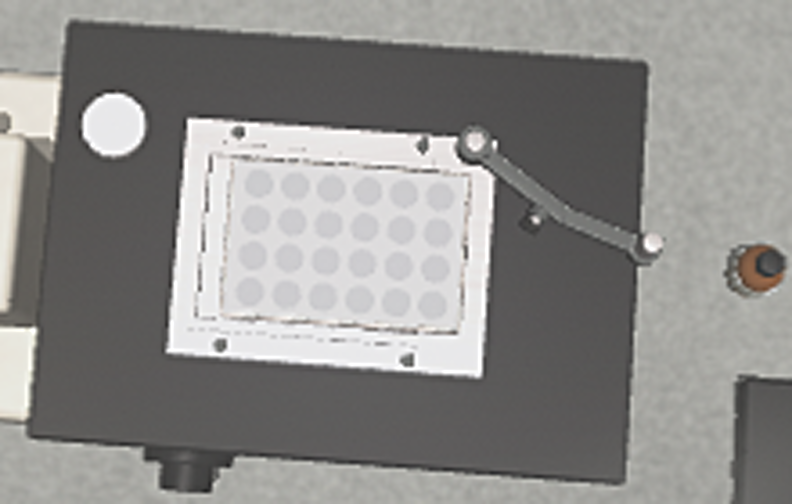

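View pics/crop2.png

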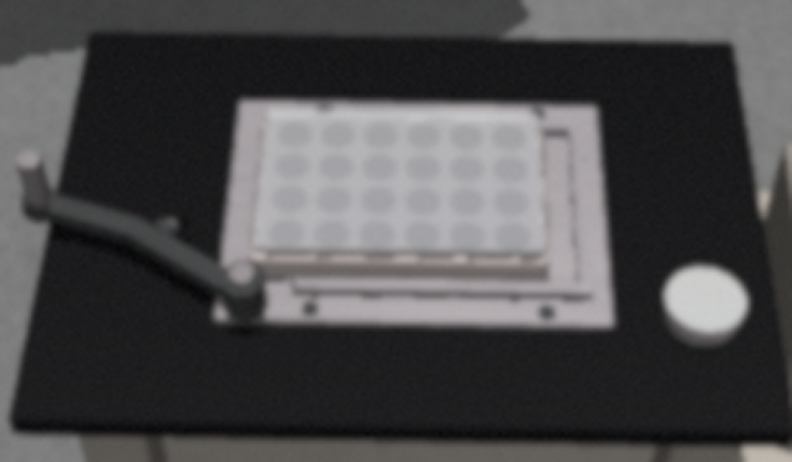

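The enlarged crop confirms it: the 24-well plate in the frame has its gap on the stop side (left in the top view). In crop 1 the pivot is at (475,141) and the post top at (653,243), which puts the arm at about 0.98 rad. From here I'll close the gripper, rise, and travel to the outer side of the post, yawing to about 1.0.

```bash
python3 -m creep '{"translation":[[10,10,40],[40,40,50],[70,65,50],[100,90,50],[130,115,50]],"yaw":[0,0.05,0.1,0.15,0.2],"gripper":[255,255,255,255,255]}' 10
python3 -m creep '{"translation":[[30,25,0],[60,50,0],[90,75,0],[115,100,0],[130,115,0]],"yaw":[0.05,0.1,0.15,0.2,0.25],"gripper":[255,255,255,255,255]}'
python3 - <<'E'
from h import *
c=load('top0')
piv=onz(c,351.9,209.2,.208);post=onz(c,401.4,237.5,.222);s=load('scene0')
print(piv,post,np.hypot(*(post-piv)[:2]))
# two-view check of post top (scene crop ~ (30,157)) and pivot (243,268)
print(proj(s,[post,piv]), (180+30/3.3,160+157/3.3),(180+243/3.3,160+268/3.3))
E
```

```text
time_s: 0.52
ee_pos: [0.3038, -0.4055, 0.274]
eef_rot: [-3.141, -0.0, 0.522]
force: [-0.9, -1.0, 0.5]
grip_width: 0.0643
time_s: 0.93
ee_pos: [0.4357, -0.2879, 0.2737]
eef_rot: [-3.14, -0.0, 0.776]
force: [-0.7, 0.5, -0.2]
grip_width: 0.0309
[ 0.60021416 -0.05607874  0.208     ] [ 0.54312505 -0.14564446  0.222     ] 0.1062129224514026
[[188.28755915 207.02222563]
 [253.0814637  241.68371656]] (189.0909090909091, 207.57575757575756) (253.63636363636363, 241.21212121212122)
```

```bash
python3 -m creep '{"translation":[[30,10,0],[60,30,0],[90,60,0],[120,90,0],[149,114,0]],"yaw":[0.05,0.1,0.15,0.2,0.23],"gripper":[255,255,255,255,255]}'
python3 -m creep '{"translation":[[0,0,-10],[0,0,-25],[0,0,-40],[0,0,-50],[0,0,-50]],"yaw":[0,0,0,0,0],"gripper":[255,255,255,255,255]}'
python3 - <<'E'
from h import *
c=shot('scene','scene1');i=c['pixels'][110:290,130:400,::-1]
cv2.imwrite('pics/crop3.png',cv2.resize(i,None,fx=2.9,fy=2.9,interpolation=cv2.INTER_CUBIC))
E
```

```text
time_s: 1.35
ee_pos: [0.5858, -0.1719, 0.2734]
eef_rot: [-3.139, -0.0, 1.009]
force: [0.3, -0.8, -0.3]
grip_width: 0.0007
time_s: 1.77
ee_pos: [0.5849, -0.1718, 0.2209]
eef_rot: [-3.136, 0.001, 1.009]
force: [0.4, 0.7, 0.1]
grip_width: 0.0004
```

View pics/crop3.png

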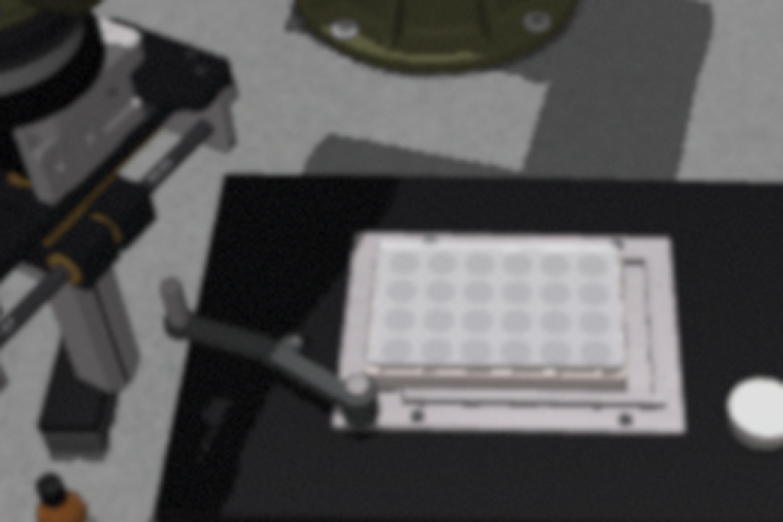

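The closed fingertips (crop 3, about (75,400)) stand outside the post at (172,300), clear of it. Next I approach until contact and compute the arc.

```bash
python3 -m creep '{"translation":[[-4,2.5,0],[-8,5,0],[-12,7.5,0],[-16,10,0],[-20,12.5,0]],"yaw":[0,0,0,0,0],"gripper":[255,255,255,255,255]}'
python3 - <<'E'
import numpy as np
P=np.array([600.2,-56.1])
for f in np.arange(1.0,-0.05,-0.1):
    t=np.array([-np.sin(f),np.cos(f)]); print(f.round(2),(P-105.9*np.array([np.cos(f),np.sin(f)])-18*t).round(1))
E
```

```text
time_s: 2.23
ee_pos: [0.5649, -0.1592, 0.2231]
eef_rot: [-3.138, -0.0, 1.009]
force: [-0.0, -0.4, -0.4]
grip_width: 0.0006
1.0 [ 558.1 -154.9]
0.9 [ 548.5 -150.2]
0.8 [ 539.3 -144.6]
0.7 [ 530.8 -138.1]
0.6 [ 523.  -130.8]
0.5 [ 515.9 -122.7]
0.4 [ 509.7 -113.9]
0.3 [ 504.3 -104.6]
0.2 [500.  -94.8]
0.1 [496.6 -84.6]
0.0 [494.3 -74.1]
```

```bash
python3 -m creep '{"translation":[[-4,2.5,-1],[-8,5,-2],[-12,7,-2],[-16.5,9,-2],[-21,12,-2]],"yaw":[0,0,-0.03,-0.08,-0.13],"gripper":[255,255,255,255,255]}'
```

```text
time_s: 2.65
ee_pos: [0.5438, -0.1472, 0.2213]
eef_rot: [-3.14, -0.0, 0.876]
force: [2.1, -3.1, 1.0]
grip_width: 0.0005
```

```bash
python3 -m creep '{"translation":[[-4.5,2.5,0],[-9,6,0],[-13,9,0],[-17,12.5,0],[-21,16.5,0]],"yaw":[-0.07,-0.12,-0.17,-0.22,-0.27],"gripper":[255,255,255,255,255]}'
python3 - <<'E'
from h import *
c=shot('scene','scene2');i=c['pixels'][110:290,130:400,::-1]
cv2.imwrite('pics/crop4.png',cv2.resize(i,None,fx=2.9,fy=2.9,interpolation=cv2.INTER_CUBIC))
E
```

```text
time_s: 3.07
ee_pos: [0.5227, -0.1307, 0.2215]
eef_rot: [-3.141, -0.001, 0.604]
force: [3.4, -0.9, 0.0]
grip_width: 0.0006
```

View pics/crop4.png

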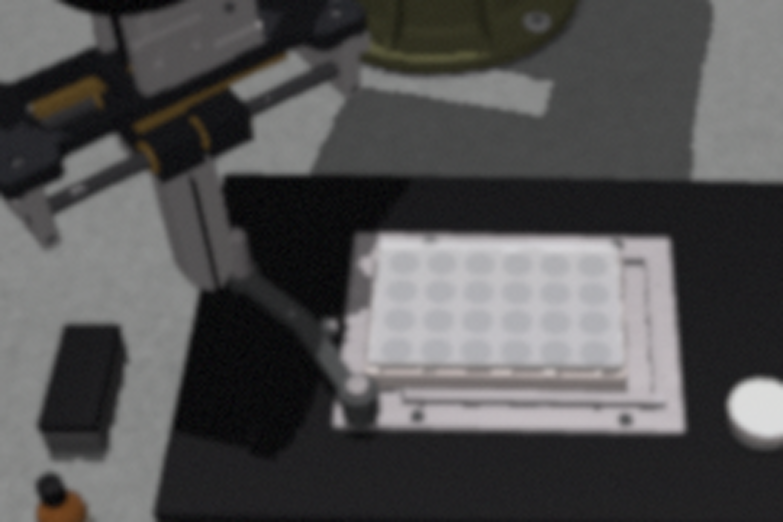

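The post (crop 4, (237,250)) rests on the outer back of one finger and the arm is following. Continuing along the arc.

```bash
python3 -m creep '{"translation":[[-3.5,4,0],[-7,8,0],[-10,12.5,0],[-13,17,0],[-16,21.5,0]],"yaw":[-0.05,-0.1,-0.15,-0.2,-0.25],"gripper":[255,255,255,255,255]}'
python3 -m creep '{"translation":[[-1,2,0],[-2.5,5,0],[-3.5,8,0],[-5,11,0],[-6,14,0]],"yaw":[-0.03,-0.06,-0.09,-0.12,-0.15],"gripper":[255,255,255,255,255]}'
```

```text
time_s: 3.53
ee_pos: [0.5061, -0.1086, 0.2215]
eef_rot: [-3.141, -0.001, 0.349]
force: [3.9, -2.0, -0.8]
grip_width: 0.0004
time_s: 3.95
ee_pos: [0.4998, -0.0949, 0.2215]
eef_rot: [3.141, -0.001, 0.199]
force: [-2.8, -4.0, 0.5]
grip_width: 0.0007
```

```bash
python3 -m creep '{"translation":[[-0.7,2,0],[-1.5,4,0],[-2,6,0],[-2.7,8,0],[-3.3,10,0]],"yaw":[-0.02,-0.04,-0.06,-0.08,-0.1],"gripper":[255,255,255,255,255]}'
python3 -m creep '{"translation":[[-0.3,1,0],[-0.5,2,0],[-0.8,3,0],[-1,4,0],[-1.2,5,0]],"yaw":[-0.01,-0.02,-0.03,-0.04,-0.05],"gripper":[255,255,255,255,255]}'
python3 -c "
from station import ctrl
print(ctrl.get_obs()['ee_pos'],ctrl.get_obs()['force'])"
```

```text
time_s: 4.37
ee_pos: [0.4963, -0.0849, 0.2215]
eef_rot: [3.141, -0.001, 0.097]
force: [-2.2, -4.0, 0.7]
grip_width: 0.0004
time_s: 4.78
ee_pos: [0.495, -0.0799, 0.2215]
eef_rot: [3.141, -0.0, 0.046]
force: [-1.8, -5.3, 1.1]
grip_width: 0.0006
[ 0.49504785 -0.07988334  0.22152384] [-1.77594238 -5.28666679  1.12088777]
```

```bash
python3 -m creep '{"translation":[[0,0.7,0],[0,1.3,0],[-0.1,2,0],[-0.2,2.5,0],[-0.2,2.5,0]],"yaw":[-0.01,-0.02,-0.02,-0.02,-0.02],"gripper":[255,255,255,255,255]}'
python3 -m creep '{"translation":[[0,0.5,0],[0,1,0],[0,1,0]],"yaw":[0,0,0],"gripper":[255,255,255]}'
```

```text
time_s: 5.2
ee_pos: [0.4946, -0.0774, 0.2215]
eef_rot: [3.141, 0.0, 0.026]
force: [-3.5, -4.5, 1.1]
grip_width: 0.0001
time_s: 5.45
ee_pos: [0.4945, -0.0764, 0.2215]
eef_rot: [3.141, 0.0, 0.025]
force: [-2.5, -4.1, 1.0]
grip_width: 0.0007
```

```bash
for i in 1 2; do python3 -m creep '{"translation":[[0,0.5,0],[0,1,0],[0,1,0]],"yaw":[0,0,0],"gripper":[255,255,255]}' | grep -E 'pos|force'; done
python3 - <<'E'
from h import *
c=shot('top','top2');i=c['pixels'][170:310,220:440,::-1]
cv2.imwrite('pics/crop5.png',cv2.resize(i,None,fx=3.6,fy=3.6,interpolation=cv2.INTER_CUBIC))
E
```

```text
ee_pos: [0.4944, -0.0757, 0.2215]
force: [-2.0, -6.5, 0.6]
ee_pos: [0.4944, -0.0754, 0.2215]
force: [-1.5, -10.8, 0.7]
```

View pics/crop5.png

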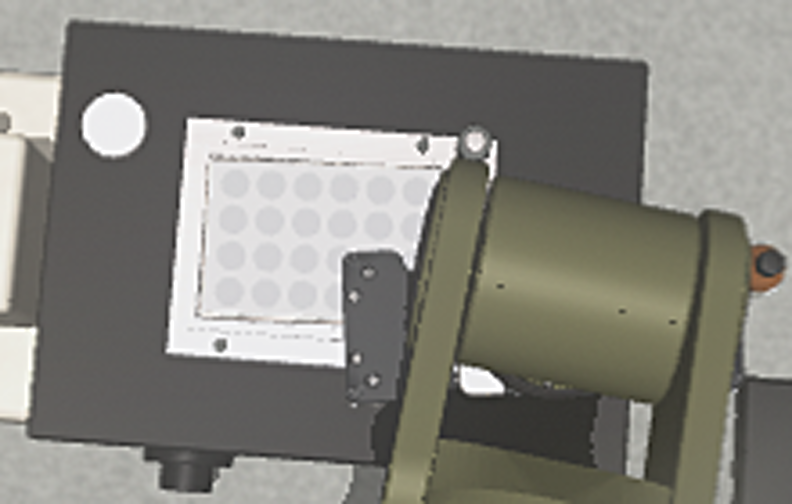

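The plate has moved against the stop: its left-column wells shifted from column 258 to 235 in the crop. The force is rising while the tool has stalled, which suggests the hard stop. One more slight press, then back off.

```bash
python3 -m creep '{"translation":[[0,1,0],[0,1.5,0],[0,1.5,0],[0,1.5,0]],"yaw":[0,0,0,0],"gripper":[255,255,255,255]}' | grep -E 'pos|force'
python3 -m creep '{"translation":[[0,-4,0],[0,-10,0],[0,-18,0],[0,-25,0],[0,-30,0]],"yaw":[0,0,0,0,0],"gripper":[255,255,255,255,255]}'
python3 -m creep '{"translation":[[0,0,20],[0,0,50],[0,-20,80],[-20,-55,90],[-40,-90,90]],"yaw":[0,0,0,0,0],"gripper":[255,255,255,255,255]}'
python3 -m creep '{"translation":[[-20,-35,0],[-40,-70,0],[-60,-105,0],[-80,-140,0],[-90,-160,0]],"yaw":[0,0,0,0,0],"gripper":[255,255,255,255,255]}'
python3 - <<'E'
from h import *
c=shot('top','top3');i=c['pixels'][170:310,220:440,::-1]
s=shot('scene','scene3')['pixels'][140:300,150:420,::-1]
a=cv2.resize(i,(550,300),interpolation=cv2.INTER_CUBIC);b=cv2.resize(s,(506,300),interpolation=cv2.INTER_CUBIC)
cv2.imwrite('pics/crop6.png',np.vstack([a,cv2.copyMakeBorder(b,0,0,0,44,0)]))
E
```

```text
ee_pos: [0.4944, -0.0753, 0.2216]
force: [-1.6, -14.3, -0.2]
time_s: 6.75
ee_pos: [0.4944, -0.106, 0.2216]
eef_rot: [3.136, 0.001, 0.023]
force: [0.2, 0.7, 0.8]
grip_width: -0.0
time_s: 7.17
ee_pos: [0.4546, -0.197, 0.3143]
eef_rot: [3.134, -0.003, 0.025]
force: [1.2, 0.4, -0.3]
grip_width: 0.0004
time_s: 7.58
ee_pos: [0.3623, -0.36, 0.3143]
eef_rot: [3.134, -0.003, 0.023]
force: [0.2, 0.8, -0.2]
grip_width: 0.0003
```

View pics/crop6.png

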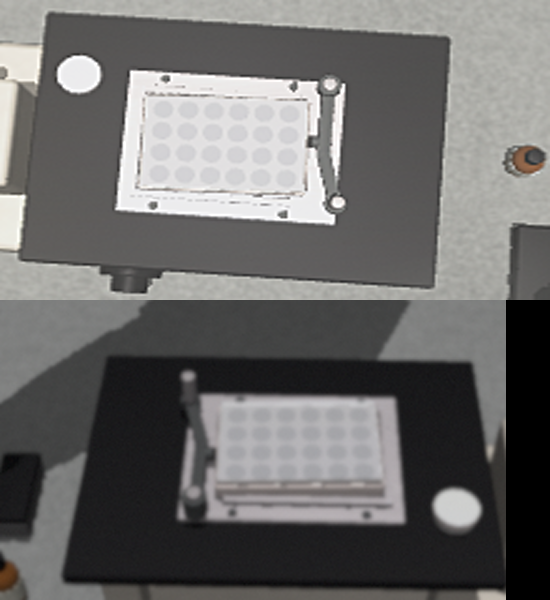

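The arm lies across the plate's end with its pad against the plate (top half: post at (337,203), pivot at (329,84)). The dish, bottle and box look unmoved. One numeric check, then hand in.

```bash
python3 - <<'E'
from h import *
c=load('top3'); c0=load('top0')
p=onz(c,220+337/2.5,170+203/2.143,.222);v=onz(c,351.9,209.2,.208)
d=(p-v)[:2]; print('angle',np.arctan2(-d[1],-d[0])+.0897-.114, np.hypot(*d))
th=-.0897; R=np.array([[np.cos(th),-np.sin(th)],[np.sin(th),np.cos(th)]])
o=v[:2]-R@[.058,-.077]
for n,k in(('before',c0),('after',c)):
    # lid top points by depth, in microscope frame
    P=np.array([dep(k,u,w) for w in range(195,285) for u in range(262,365) if k['depth'][w,u]>0])
    P=P[abs(P[:,2]-.203)<.004]; m=(P[:,:2]-o)@R; m=m[(abs(m[:,0])<.038)]
    m=m[m[:,1]>-.0775] if n=='before' else m[m[:,1]>-.068]
    print(n,'plate y range',np.percentile(m[:,1],[.5,99.5])*1000)
# unchanged elsewhere
dd=cv2.absdiff(c['pixels'],c0['pixels']).max(2)
for n,(u,w) in dict(dish=(252,205),bottle=(430,244),box=(433,295)).items(): print(n,dd[w-22:w+22,u-14:u+14].max())
print(ctrl.get_obs()['force'],ctrl.hand_in())
E
```

```text
angle -0.0038621253363071845 0.1063773429561997
before plate y range [-73.46621974  49.26026817]
after plate y range [-61.8718806   61.13622391]
dish 9
bottle 8
box 64
the job is handed in; nothing more can be done
[-0.24109591  0.15355874  0.25853805] None
```

The clamp arm is closed and the plate is seated against the end stop, so I handed the job in at about 7.7 s of the 38 s allowed. I pushed the post round with the outer back of one finger, with the gripper shut. At the end the tool stopped moving while the force rose to about 14 N, which I took as the hard stop. I then backed the finger off and moved clear.

**Last checks, in the camera images:**
- **Clamp arm:** its angle measures about −0.004 rad, which is closed within measuring error.
- **Plate:** it moved about 12 mm towards the stop. Its lid now spans about −62 to +61 mm along the microscope's y, so it is centred on the seated position. The pad is resting on it.
- **Robot:** the wrist force reads about zero, with nothing touching.
- **Dish and bottle:** their pixels are unchanged.
- **Slide box:** one check disagreed, as some pixels around it changed (by up to 64). I take this to be the robot's shadow. The finger never went near the box and it looks in place, but I did not measure its position again.

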